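# Check the travel of two hand levers

### The job

Two hand levers from the polishing machine are set up on bench stands; check that each stops short of its bar. First the long lever with the ball end, then the short one: press it in towards the bar with the outside of the fingers until it comes up against its stop, keep it there for about two seconds without forcing it, and let it come fully out again. Press only on the outer face, do not pinch a lever or touch a bar, and leave the things lying around where they are.

Things in the scene. Friction and masses are not known exactly. Their poses are not given: they have to be found in the camera images.
- brake_stand: Fixed stand of the long lever (brake): grey plate 70 x 150 x 12 mm with two posts that carry a level bar; highest point 125 mm. Origin: centre of the plate's underside, on the bench. The bar lies along its y, right above the origin; the lever is on the -x side and is pressed along +x. Turns about the vertical between starts. Lever pivot at (-38, 60, 105) mm.
- brake_bar: The bar of this stand: steel tube with a black ribbed rubber grip 30 mm thick, 175 mm long, level, axis 105 mm above the bench. Origin: middle of the bar, y along it. The fingers must not touch it.
- brake_lever (a joint): Angle of the long lever (brake) about its upright pivot: 0 = fully out (spring rest), 0.32 rad = fully in, at its fixed stop, parallel to the bar with 18 mm of air left between. A spring returns it by itself; at the press point it takes about 1.5 N to start it and 4.7 N to keep it in.
- brake_blade: The outer part of the long lever (brake), a straight bar that ends in a ball 21 mm across, standing 3.5 mm proud of the outer face. Aluminium, 135 mm from pivot to tip, 17 mm high, centred 105 mm above the bench. Origin: on the pivot axis, at mid height; the lever runs along its -y, the outer face (the one to press) is flat, faces its -x and lies 10 mm from the origin in x. The whole lever is 15 mm thick.
- brake_back: The inner face of the long lever (brake), the side that looks at the bar: a strip 6 mm thick along the blade, its face 5 mm to the +x side of the pivot axis. Same origin and axes as the blade. Not to be touched: fingers there would be gripping the lever or standing between it and the bar.
- brake_press (a point): A good point to press, on the outer face of the long lever (brake), 99 mm from the pivot, at mid height (105 mm above the bench). Axes as the blade's.
- throttle_stand: Fixed stand of the short lever (throttle): grey plate 70 x 150 x 12 mm with two posts that carry a level bar; highest point 125 mm. Origin: centre of the plate's underside, on the bench. The bar lies along its y, right above the origin; the lever is on the -x side and is pressed along +x. Turns about the vertical between starts. Lever pivot at (-38, 60, 105) mm.
- throttle_bar: The bar of this stand: steel tube with a black ribbed rubber grip 30 mm thick, 175 mm long, level, axis 105 mm above the bench. Origin: middle of the bar, y along it. The fingers must not touch it.
- throttle_lever (a joint): Angle of the short lever (throttle) about its upright pivot: 0 = fully out (spring rest), 0.38 rad = fully in, at its fixed stop, parallel to the bar with 18 mm of air left between. A spring returns it by itself; at the press point it takes about 1.9 N to start it and 5.4 N to keep it in.
- throttle_blade: The outer part of the short lever (throttle), a straight bar with a rounded end and no ball. Aluminium, 86 mm from pivot to tip, 17 mm high, centred 105 mm above the bench. Origin: on the pivot axis, at mid height; the lever runs along its -y, the outer face (the one to press) is flat, faces its -x and lies 10 mm from the origin in x. The whole lever is 15 mm thick.
- throttle_back: The inner face of the short lever (throttle), the side that looks at the bar: a strip 6 mm thick along the blade, its face 5 mm to the +x side of the pivot axis. Same origin and axes as the blade. Not to be touched: fingers there would be gripping the lever or standing between it and the bar.
- throttle_press (a point): A good point to press, on the outer face of the short lever (throttle), 54 mm from the pivot, at mid height (105 mm above the bench). Axes as the blade's.
- glue_bottle: Loose red bottle with a nozzle, 27 mm across, 60 mm high, standing off the tip end of the long lever's stand. Origin: centre of its underside.
- charcoal_block: Loose black block 40 x 52 x 24 mm on the bench behind the long lever's bar. Origin: centre of its underside.
- cream_pot: Loose cream-coloured pot with lid, 33 mm across, 34 mm high, off the tip end of the short lever's stand. Origin: centre of its underside.
- doming_punch: Loose steel punch with a ball head, 18 x 67 x 18 mm, lying behind the short lever's bar. Origin: centre of its underside.
- ring_clamp: Loose wooden ring clamp 32 x 122 x 23 mm lying between the two stands. Origin: centre of its underside.
- pliers: Loose pliers with blue handles, 53 x 150 x 10 mm, lying at the right of the bench. Origin: centre of its underside.
- pocket_scale: Loose flat black pocket scale 96 x 60 x 16 mm at the left of the bench. Origin: centre of its underside.

How it is judged (in metres and radians):
On the way, in this order (a step that is already met when the one before it is completed fails the run):
1. the long lever is pressed in to its stop by the fingers and kept there (value of joint brake_lever above 0.285 rad and contact force between the fingers and brake_blade above 1 N and value of joint throttle_lever below 0.04 rad), for 1 s.
2. the long lever is let fully out (value of joint brake_lever below 0.04 rad and contact force between the fingers and brake_blade below 0.1 N), for 0.2 s.
3. the short lever is pressed in to its stop by the fingers and kept there (value of joint throttle_lever above 0.325 rad and contact force between the fingers and throttle_blade above 1 N and value of joint brake_lever below 0.04 rad), for 1 s.
At the end, for the whole second after the job is handed in: Both levers are fully out again (within 0.04 rad) and the loose things lie at rest within 20 mm of where they were. On the way each lever was within about 3 mm of its stop at the press point (long: above 0.285 rad, short: above 0.325 rad), under the fingers, for at least 1 s (value of joint each of brake_lever, throttle_lever below 0.04 rad and distance of each of glue_bottle, charcoal_block, cream_pot, doming_punch, ring_clamp, pliers, pocket_scale from where it was at the start of the episode below 0.02 m and linear speed of each of glue_bottle, charcoal_block, cream_pot, doming_punch, ring_clamp, pliers, pocket_scale below 0.02 m/s); the robot touches nothing.
It fails at once if the fingers touch a bar (contact force between the fingers and brake_bar above 1 N or contact force between the fingers and throttle_bar above 1 N).
It fails at once if the fingers touch the inner face of a lever (it is gripped, not pressed) (contact force between the fingers and brake_back above 1 N or contact force between the fingers and throttle_back above 1 N).
It fails at once if a lever is forced with more than 40 N (contact force between the fingers and brake_blade above 40 N or contact force between the fingers and throttle_blade above 40 N).
It fails at once if both levers are pressed at once (value of joint each of brake_lever, throttle_lever above 0.1 rad).
It fails at once if a loose thing is pushed away or lifted by more than 20 mm (distance of any of glue_bottle, charcoal_block, cream_pot, doming_punch, ring_clamp, pliers, pocket_scale from where it was at the start of the episode above 0.02 m).
It also fails if it takes over 62 s, if anything falls off the work surface, if the arm or the gripper's body presses on something with over 40 N, if the wrist force passes 120 N, or if a joint passes its speed limit or range.

### The arm

A 6-joint arm with a two-finger parallel gripper is mounted at the origin on a cart in front of the work surface, level with it; the furniture and walls round the work are solid. World frame = base frame: x ahead of the robot, y to its left, z up, the work surface at z = 0. Lengths are in mm, angles in degrees, forces in N, time in s.
With the tool pointing down it reaches from about 350 to 850 mm from the base axis. Payload 8.1 kg.
Tool frame: the origin (TCP) lies midway between the tips of the shut fingers; the grasp point (between the pads) lies 19 mm behind it; z points along the fingers, y is the line along which they close (so a half turn about z gives the same grasp; the last joint's range is limited). The gripper opens to 85 mm and grips with 20 to 120 N. Pads are 22 mm wide; open, the fingers measure 114 mm over their backs; the gripper's body (76 mm by 85 mm) begins 54 mm behind the grasp point. The pads swing forward as they close: fully open they stand 13 mm farther back than shut.
Start: joints at [-76.112, 7.471, 85.268, -0, 87.261, -4.893], TCP at [193.197, -568.049, 195.892] pointing down, gripper open.
Joint ranges: [-169.43, 169.43], [-51.17, 129.36], [1.28, 143.12], [-76.62, 256.62], [0, 156.53], [-152.29, 152.29]. Speed limits (degrees/s): [136.94, 136.94, 159.86, 180, 180, 180].

### API

Orientations are given as [roll, pitch, yaw] about the fixed x, y, z axes, in that order (R = Rz(yaw) Ry(pitch) Rx(roll)).
In Python, from bench import r gives the robot as it stands. The module is installed in compiled form; this text tells all that it offers.
- The arm moves only by the tool jog_arm, never from a script. Its argument "rows" is a list of rows, each a list of 2 entries, a list of its own where there are three numbers: the shift along the tool's x, y, z in mm, then the turn, a rotation vector about the tool's x, y, z in rad. A call has 1 to 10 rows; each row is the pose to reach, as a shift and turn from the pose commanded when the call began, along the tool's axes at that moment; what a row does not reach only later rows make up. A row lasts 1/10 s, in which the tool goes at most 50 mm and 8.59 degrees, less where a joint would pass 70% of its speed; a pose out of reach is approached as far as the arm can. A call with a gripper value outside its range is refused whole. "grip" is the finger opening in mm, from 0 to 85.4, set as the call begins (left out, the last holds). The fingers move at their own pace and stop on an object; "force" is the grip in N (left out, the last holds). Time passes only in rows, so rows that repeat a pose let the fingers close. It gives the time, the measured TCP pose, the force, the opening and the grip force at its end, in the units of the state.
- r.sense(): the state, without advancing time (a new reading comes with each control period).
- r.snapshot(name): name is "scene" or "top"; returns (picture, depth): 420x560x3 uint8, blue, green, red; 420x560 float32, mm along the optical axis (not along the pixel's ray), 0 where there is no reading.
- r.camera_params(name): a dict with "fx", "fy", "cx", "cy" (pixels), "pose" (4x4, takes a point from camera to world coordinates). Camera axes: x right, y down, z forward; pixel columns grow to the right and rows downward; lengths in mm; the calibration is good to about 2 mm. A picture is of the moment at which its call begins. camera_params takes no time and is no camera call.
- r.hand_in(): hands the job in; it is judged then, once.
The state is a dict: "time": time; "joint_pos": joint angles; "qd": joint speeds; "joint_efforts": joint torques, N m; "tool_pos": TCP position; "tcp_rot": TCP orientation; "ft_force": force on the tool from outside, world axes, zero at the start; "wrist_torque": the same for the moment, N m; "finger_gap": finger opening in mm; "grip_force": force on a finger pad.
Only numpy, scipy, OpenCV 4.12 (cv2) and the standard library are available. Lean on these libraries where they do the work, as an engineer would, in place of code of your own. Each camera call takes 0.05 s, during which the arm holds its last target. There are 200 camera calls.

## Working session

There is one attempt and no reset: what is moved stays moved. The work goes in short steps, Python scripts to look and compute and a tool call to move; the robot and the scene stay as the last step left them, time stands still between calls to the robot, and variables do not carry over. Pictures are saved under pics/ and viewed, at most 10 in all, crops included, and the job is handed in when it is done.

Besides the shell and the picture viewer there is one more tool, called after "Request:" as name(argument=value, ...), one argument or row to a line, values as JSON. jog_arm: Moves the arm, as the interface text tells. Its arguments: {"type":"object","properties":{"rows":{"type":"array"},"grip":{"type":"number"},"force":{"type":"number"}},"required":["rows"]}

```bash
mkdir -p pics; python3 - <<'E'
from bench import r
import cv2,numpy as np
for n in("top","scene"):
    p,d=r.snapshot(n); c=r.camera_params(n)
    cv2.imwrite(f"pics/{n}0.png",p); np.savez(f"{n}0.npz",p=p,d=d,K=[c[k] for k in("fx","fy","cx","cy")],T=c["pose"])
    print(n,np.round(c["pose"],3).tolist(),c["fx"])
s=r.sense(); print(s)
E
```

```text
top [[0.05, -0.978, 0.203, 298.402], [-0.999, -0.049, 0.01, -143.132], [0.0, -0.203, -0.979, 1464.956], [0.0, 0.0, 0.0, 1.0]] 497.2401879395392
scene [[0.853, -0.416, 0.316, 189.955], [-0.522, -0.661, 0.539, -771.445], [-0.016, -0.625, -0.781, 986.346], [0.0, 0.0, 0.0, 1.0]] 437.60071599078606
{'time': 0.1, 'joint_pos': array([-7.61123882e+01,  7.51329593e+00,  8.53228680e+01, -1.53858324e-03,
        8.72612645e+01, -4.89196735e+00]), 'qd': array([-0.05745572, -0.08487649, -0.1120101 ,  0.05306036,  0.04011187,
       -0.10431376]), 'joint_efforts': array([ 1.61785847e-03, -5.70954108e+01, -5.01940084e+01, -1.38948299e-04,
        8.13876599e-03,  4.11422900e-05]), 'tool_pos': array([ 193.04515115, -567.51068626,  194.92480598]), 'tcp_rot': array([-1.79902795e+02, -6.77732162e-03,  1.87796482e+01]), 'ft_force': array([ 0.76872161, -0.53073725,  0.72727227]), 'wrist_torque': array([ 0.02394193,  0.025287  , -0.0071248 ]), 'grip_force': 0.0, 'finger_gap': 85.48664915349565}
```

View pics/top0.png

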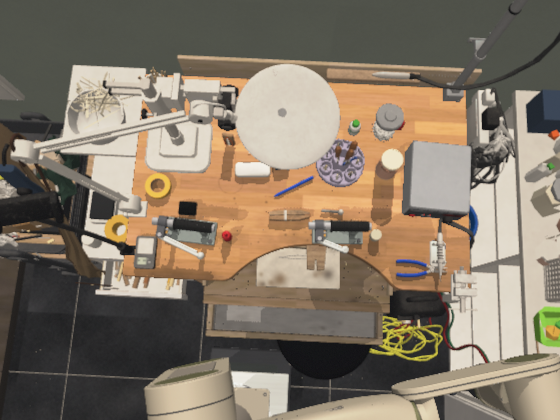

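View pics/scene0.png

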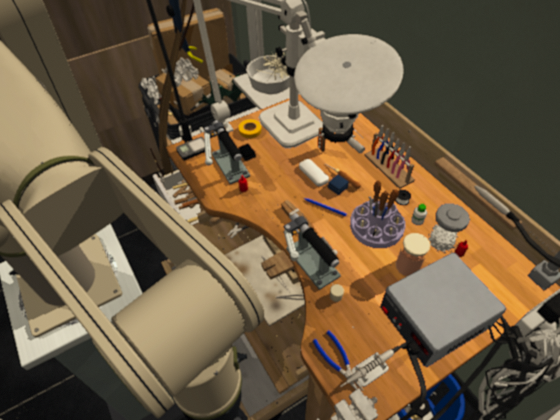

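The top view shows the long lever's stand at about (187,231) and the short one's at (338,232). Both levers are on the side nearer the robot, tips towards the right. I'll zoom in with a world rectification at z=105.

```bash
cat > h.py <<'E'
import numpy as np,cv2
def load(n):
    a=np.load(n); return a["p"],a["d"],a["K"],a["T"]
def cloud(d,K,T):
    v,u=np.indices(d.shape); P=np.stack([(u-K[2])/K[0]*d,(v-K[3])/K[1]*d,d],-1)
    return P@T[:3,:3].T+T[:3,3]
E
python3 - <<'E'
from h import *
p,d,K,T=load("top0.npz"); W=cloud(d,K,T)
a=cv2.resize(p[205:260,145:235],None,fx=8,fy=8,interpolation=cv2.INTER_CUBIC)[:,:]
b=cv2.resize(p[205:260,295:385],None,fx=8,fy=8,interpolation=cv2.INTER_CUBIC)
cv2.imwrite("pics/z1.png",cv2.resize(np.vstack([a,b]),(480,587)))
for nm,(u0,u1) in dict(brake=(150,222),thr=(300,372)).items():
    m=np.zeros(d.shape,bool); m[205:265,u0:u1]=1
    for lo,hi in((85,135),(5,25)):
        q=W[m&(W[...,2]>lo)&(W[...,2]<hi)]
        print(nm,lo,len(q),q.min(0).round(),q.max(0).round())
    # bar: dark and high
    hsv=p.max(-1)
    q=W[m&(W[...,2]>95)&(W[...,2]<135)&(hsv<60)]
    (vx,vy),(x0,y0)=np.split(cv2.fitLine(q[:,:2].astype(np.float32),cv2.DIST_HUBER,0,.01,.01).ravel(),2)
    print("bar",len(q),np.degrees(np.arctan2(vy,vx)),x0,y0,q.max(0),q.min(0),np.median(q[:,2]))
    q=W[m&(W[...,2]>95)&(W[...,2]<125)&(hsv>140)]
    print("lever",len(q)); 
    (vx,vy),(x0,y0)=np.split(cv2.fitLine(q[:,:2].astype(np.float32),cv2.DIST_HUBER,0,.01,.01).ravel(),2)
    print(np.degrees(np.arctan2(vy,vx)),x0,y0,q.max(0).round(),q.min(0).round())
    print("bench z",np.median(W[m][:,2]))
E
```

```text
brake 85 1030 [456.  65.  89.] [570. 240. 130.]
brake 5 1090 [442.  56.   5.] [627. 278.  25.]
bar 371 86.60535 543.1832 126.90541 [563.50951283 200.8816454  128.72585862] [528.79735258  73.63888002 102.05540223] 118.4580682622493
lever 354
56.065598 490.4632 147.9835 [570. 240. 123.] [456.  66.  96.]
bench z 5.816431976294666
thr 85 914 [ 491. -370.   86.] [ 583. -196.  129.]
thr 5 782 [ 497. -387.    5.] [ 652. -172.   25.]
bar 339 -86.62646 562.9572 -307.20776 [ 578.05432984 -255.91651588  128.62065275] [ 547.7494168  -359.78643176  104.99068708] 118.33504457104391
lever 287
52.28821 522.93195 -257.82965 [ 583. -196.  125.] [ 491. -370.  102.]
bench z 2.054636267704268
```

View pics/z1.png

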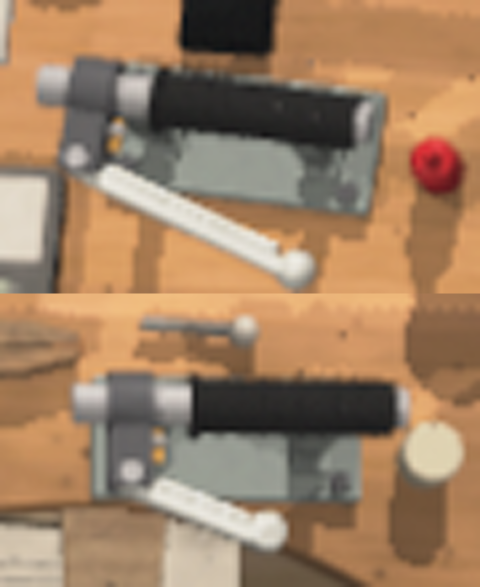

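The crops show both levers: brake pivot at the dark bracket, left, and ball end at the lower right; the throttle is the same but shorter. Now I'll fit bar axis and blade line for each.

```bash
python3 - <<'E'
from h import *
p,d,K,T=load("top0.npz"); W=cloud(d,K,T); br=p.max(-1)
def fit(q):
    vx,vy,x0,y0=cv2.fitLine(q[:,:2].astype(np.float32),cv2.DIST_HUBER,0,.01,.01).ravel()
    if vy<0: vx,vy=-vx,-vy
    return np.array([vx,vy]),np.array([x0,y0])
for nm,(u0,u1),L,a0 in(("brake",(150,222),135,.32),("thr",(300,372),86,.38)):
    m=np.zeros(d.shape,bool); m[205:265,u0:u1]=1
    m&=(W[...,2]>96)&(W[...,2]<132); q=W[m]; b=br[m]
    t,c=fit(q[b<60])
    for i in range(4):
        n=np.array([t[1],-t[0]]) # +x of stand
        e=(q[:,:2]-c)@n; s=(q[:,:2]-c)@t
        k=(abs(e)<17)&(q[:,2]>110); t,c=fit(q[k&((b<60)|(s>75)|(b>140))])
    n=np.array([t[1],-t[0]]); e=(q[:,:2]-c)@n; s=(q[:,:2]-c)@t
    k=abs(e)<18; sl=np.percentile(s[k],[0.5,99.5]); 
    mid=c+t*sl.mean(); yaw=np.arctan2(-t[0],t[1])
    print(nm,"bar mid",mid.round(1),"yaw",np.degrees(yaw).round(2),"len",np.ptp(sl).round(1),"width",np.percentile(e[k],[1,99]).round(1))
    piv=mid+n*-38+t*60
    s=(q[:,:2]-mid)@t; e=(q[:,:2]-mid)@n
    k=(e<-27)&(s<42)&(b>110); 
    lt,lc=fit(q[k]); ly=np.arctan2(-lt[0],lt[1])
    print("pivot",piv.round(1),"lever yaw",np.degrees(ly).round(2),"expect",np.degrees(yaw-a0).round(2),np.degrees(yaw+a0).round(2),"z",np.median(q[k][:,2]).round(1),k.sum())
    # signed offset of fitted line from pivot, along blade x
    bx=np.array([lt[1],-lt[0]]); print("center off",((lc-piv)@bx).round(1),"(exp -2.5) tip",((q[k][:,:2]-piv)@-lt).max().round(1))
m=(W[...,2]>15)&(W[...,2]<80)
for nm,(u,v) in dict(glue=(227,236),pot=(376,235),scale=(146,250)).items(): print(nm,W[v-3:v+4,u-3:u+4].reshape(-1,3).mean(0).round(), np.nanmax(W[v-6:v+7,u-6:u+7,2]).round())
E
```

```text
brake bar mid [547. 152.] yaw -4.47 len 172.6 width [-16.4  16.9]
pivot [513.8 214.8] lever yaw -23.33 expect -22.8 13.86 z 113.0 238
center off 0.4 (exp -2.5) tip 135.9
thr bar mid [ 564.3 -282.5] yaw 1.59 len 172.0 width [-15.5  17.1]
pivot [ 524.6 -223.6] lever yaw -17.75 expect -20.18 23.36 z 112.7 154
center off -2.0 (exp -2.5) tip 87.0
glue [527.  33.  71.] 1465.0
pot [ 552. -391.   64.] 1465.0
scale [482. 274.  17.] 1465.0
```

Fits agree with the given sizes (bar 172 mm, lever z 113, tip at 136 and 87 mm, rest angles within 1–2.5°). I'll move with shut fingers over a safe waypoint and turn the tool so its x lies along the press direction.

Request:
jog_arm(
  rows=[
    [[32,-20,0],[0,0,0.04]],
    [[63,-39,0],[0,0,0.08]],
    [[95,-59,0],[0,0,0.12]],
    [[127,-79,0],[0,0,0.16]],
    [[159,-98,0],[0,0,0.2]],
    [[190,-118,0],[0,0,0.24]],
    [[222,-137,0],[0,0,0.28]],
    [[254,-157,0],[0,0,0.32]],
    [[285,-177,0],[0,0,0.36]],
    [[317,-196,0],[0,0,0.406]],
  ],
  grip=0,
  force=40,
)

```text
time: 1.1
tool_pos: [430.7, -278.9, 195.5]
tcp_rot: [-180.0, 0.0, -4.6]
ft_force: [-0.2, 0.2, -0.5]
finger_gap: -0.0
grip_force: 0.0
```

Request:
jog_arm(
  rows=[
    [[-4,-41,0],[0,0,0]],
    [[-7,-81,0],[0,0,0]],
    [[-11,-122,0],[0,0,0]],
    [[-15,-163,0],[0,0,0]],
    [[-18,-203,0],[0,0,0]],
    [[-22,-244,0],[0,0,0]],
    [[-26,-285,0],[0,0,0]],
    [[-30,-326,0],[0,0,0]],
    [[-33,-366,0],[0,0,0]],
    [[-37,-407,0],[0,0,0]],
  ],
)

```text
time: 2.1
tool_pos: [424.6, 129.8, 195.7]
tcp_rot: [180.0, 0.0, -4.5]
ft_force: [1.4, -0.1, -0.6]
finger_gap: 0.1
grip_force: 0.0
```

Request:
jog_arm(
  rows=[
    [[0,0,20],[0,0,0]],
    [[0,0,45],[0,0,0]],
    [[0,0,70],[0,0,0]],
    [[0,0,90],[0,0,0]],
    [[0,0,103],[0,0,0]],
    [[0,0,103],[0,0,0]],
    [[0,0,103],[0,0,0]],
  ],
)

```text
time: 2.8
tool_pos: [425.3, 128.2, 93.4]
tcp_rot: [-180.0, -0.0, -4.5]
ft_force: [0.5, 0.4, -0.5]
finger_gap: -0.0
grip_force: 0.0
```

```bash
python3 - <<'E'
from bench import r
import cv2
p,d=r.snapshot("top"); q,_=r.snapshot("scene")
a=cv2.resize(p[200:280,140:260],(600,400),interpolation=cv2.INTER_CUBIC); 
cv2.imwrite("pics/b1.png",a); print(r.sense()["tool_pos"],r.sense()["tcp_rot"],r.sense()["ft_force"])
E
```

```text
[426.12863374 128.3244677   94.25986376] [-1.79969841e+02 -1.14224613e-01 -4.49017448e+00] [ 0.6085302  -0.68097226  0.44679943]
```

View pics/b1.png

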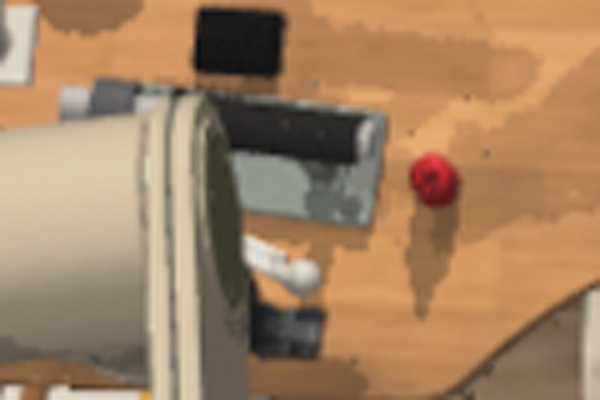

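The lever's ball end is visible at (303,275) in front of the gripper, at (290,330), and is not yet touched. Now I press in along tool x.

Request:
jog_arm(
  rows=[
    [[8,0,0],[0,0,0]],
    [[16,0,0],[0,0,0]],
    [[24,0,0],[0,0,0]],
    [[28,0,0],[0,0,0]],
    [[32,0,0],[0,0,0]],
    [[36,0,0],[0,0,0]],
    [[40,0,0],[0,0,0]],
    [[40,0,0],[0,0,0]],
  ],
)

```text
time: 3.7
tool_pos: [465.4, 125.0, 92.9]
tcp_rot: [180.0, -0.0, -4.5]
ft_force: [0.2, -0.1, 0.1]
finger_gap: 0.1
grip_force: 0.0
```

Request:
jog_arm(
  rows=[
    [[3,0,0],[0,0,0]],
    [[6,0,0],[0,0,0]],
    [[9,0,0],[0,0,0]],
    [[12,0,0],[0,0,0]],
    [[14,0,0],[0,0,0]],
    [[14,0,0],[0,0,0]],
    [[14,0,0],[0,0,0]],
  ],
)

```text
time: 4.4
tool_pos: [478.9, 124.0, 92.8]
tcp_rot: [180.0, 0.0, -4.5]
ft_force: [0.2, -0.1, -0.4]
finger_gap: 0.1
grip_force: 0.0
```

No force yet, though contact was expected by now; I need to look.

```bash
python3 - <<'E'
from bench import r
import cv2,numpy as np
p,d=r.snapshot("top"); q,_=r.snapshot("scene")
a=cv2.resize(p[205:265,150:230],(560,420),interpolation=cv2.INTER_CUBIC); 
b=cv2.resize(q[115:215,160:280],(240,200),interpolation=cv2.INTER_CUBIC)
b=cv2.resize(b,(504,420)); 
c=np.hstack([a,b]); cv2.imwrite("pics/b2.png",cv2.resize(c,(800,316)));print(r.sense()["ft_force"],r.sense()["wrist_torque"])
E
```

```text
[-0.29367059 -0.52041581 -0.71959378] [0.03572273 0.04670246 0.01900142]
```

View pics/b2.png

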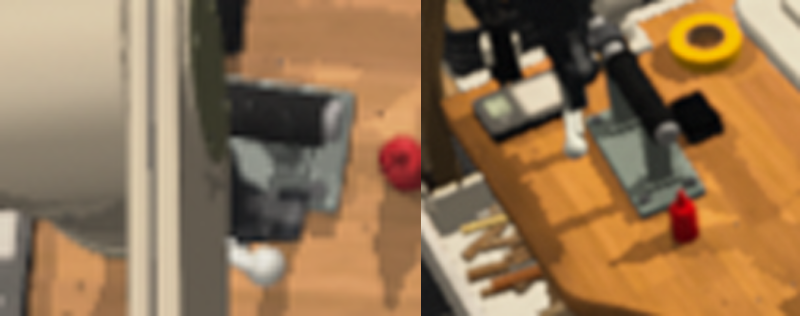

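```bash
python3 - <<'E'
from bench import r
from h import *
for n,(v0,v1,u0,u1) in dict(scene=(115,185,190,260),top=(205,265,170,230)).items():
    p,d=r.snapshot(n); c=r.camera_params(n); K=[c[k] for k in("fx","fy","cx","cy")];T=c["pose"]
    W=cloud(d,K,T); s=r.sense()["tool_pos"]
    a=cv2.resize(p[v0:v1,u0:u1],None,fx=8,fy=8,interpolation=cv2.INTER_CUBIC) if n=="scene" else None
    def pr(X):
        c_=np.linalg.inv(T)@np.r_[X,1]; return np.array([K[0]*c_[0]/c_[2]+K[2],K[1]*c_[1]/c_[2]+K[3]])
    for nm,X in dict(tcp=s,tcpfront=s+[11,0,0],tcpback=s-[11,0,0],tipL=s+[0,15,0],tipR=s-[0,15,0],ball=[461,90,105],press=[466,127,105]).items():
        uv=pr(X); print(n,nm,uv.round(1))
        if a is not None:
            xy=tuple(int(i) for i in (uv-[u0,v0])*8+4); cv2.circle(a,xy,4,(0,0,255) if "t" in nm[:1] else (0,255,0),-1); cv2.putText(a,nm,xy,0,.4,(255,0,255),1)
    if a is not None: cv2.imwrite("pics/s3.png",a)
    near=(np.hypot(W[...,0]-480,W[...,1]-124)<60)&(W[...,2]>60)&(W[...,2]<250)
    q=W[near]; b=p.max(-1)[near]
    for lo in range(80,240,20):
        k=(q[:,2]>=lo)&(q[:,2]<lo+20)&(b<70); 
        if k.sum(): print(lo,k.sum(),q[k].min(0).round(),q[k].max(0).round())
E
```

```text
scene tcp [210.6 157.1]
scene tcpfront [214.  155.7]
scene tcpback [207.1 158.5]
scene tipL [208.3 154.1]
scene tipR [212.8 160.2]
scene ball [209.5 163.6]
scene press [205.5 155.1]
80 4 [530. 100.  90.] [532. 147. 100.]
100 60 [526.  89. 102.] [538. 151. 119.]
120 14 [470.  96. 120.] [538. 131. 139.]
140 31 [469. 108. 141.] [487. 120. 159.]
160 13 [465.  92. 160.] [482. 130. 180.]
180 39 [462.  75. 180.] [492. 140. 199.]
200 70 [460.  66. 200.] [494. 144. 220.]
220 111 [457.  65. 220.] [496. 135. 240.]
top tcp [192.2 250. ]
top tcpfront [192.6 246.1]
top tcpback [191.9 253.9]
top tipL [186.9 249.7]
top tipR [197.6 250.3]
top ball [203.2 256.4]
top press [189.9 253.9]
100 29 [530.  92. 104.] [539. 121. 120.]
120 1 [539. 119. 123.] [539. 119. 123.]
160 2 [468. 100. 177.] [473. 104. 178.]
180 14 [466.  78. 181.] [472. 102. 199.]
200 25 [464.  65. 200.] [487.  89. 220.]
220 26 [464.  66. 220.] [486.  94. 240.]
```

View pics/s3.png

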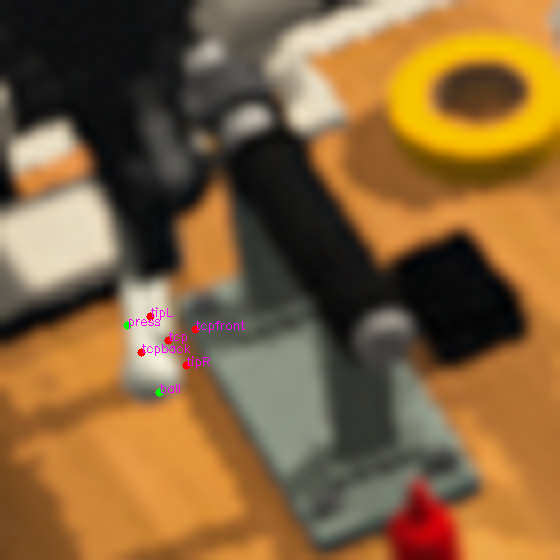

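```bash
python3 - <<'E'
from bench import r
from h import *
p,d=r.snapshot("scene"); c=r.camera_params("scene"); W=cloud(d,[c[k] for k in("fx","fy","cx","cy")],c["pose"])
for v in range(132,166,2): print(v,[(u,*W[v,u].round().astype(int).tolist(),int(p[v,u].max())) for u in(206,208,210)])
print(r.sense())
E
```

```text
132 [(206, 471, 97, 212, 12), (208, 470, 76, 228, 54), (210, 475, 75, 227, 78)]
134 [(206, 474, 109, 194, 21), (208, 469, 77, 220, 36), (210, 472, 70, 225, 80)]
136 [(206, 463, 78, 216, 33), (208, 465, 68, 223, 40), (210, 470, 66, 222, 73)]
138 [(206, 463, 80, 208, 19), (208, 463, 64, 220, 26), (210, 468, 64, 218, 33)]
140 [(206, 462, 81, 200, 17), (208, 463, 68, 210, 15), (210, 471, 77, 199, 14)]
142 [(206, 463, 87, 188, 21), (208, 471, 96, 177, 12), (210, 482, 111, 160, 16)]
144 [(206, 470, 114, 157, 38), (208, 476, 114, 154, 16), (210, 480, 110, 154, 17)]
146 [(206, 471, 119, 144, 51), (208, 473, 110, 150, 17), (210, 480, 113, 144, 15)]
148 [(206, 470, 120, 137, 66), (208, 473, 111, 142, 16), (210, 479, 112, 138, 23)]
150 [(206, 467, 115, 135, 154), (208, 479, 135, 112, 133), (210, 487, 142, 102, 167)]
152 [(206, 470, 127, 115, 209), (208, 475, 127, 112, 220), (210, 482, 131, 106, 207)]
154 [(206, 466, 121, 115, 207), (208, 472, 120, 113, 219), (210, 477, 118, 111, 216)]
156 [(206, 463, 114, 114, 213), (208, 468, 111, 114, 220), (210, 473, 110, 112, 196)]
158 [(206, 458, 103, 117,
[... 305 characters left out ...]
, 138)]
{'time': 4.65, 'joint_pos': array([ 8.57626057e+00, -4.71318086e+00,  1.08625162e+02,  3.18148691e-04,
        7.60885150e+01,  1.03055389e+02]), 'qd': array([ 0.05133159, -0.04853072, -0.00149283,  0.01233117, -0.01810504,
        0.05249603]), 'joint_efforts': array([-8.29249009e-03, -4.32411432e+01, -4.75798881e+01, -3.97155745e-04,
        1.38169551e-03,  2.07763969e-04]), 'tool_pos': array([478.88729071, 124.0031107 ,  92.90432001]), 'tcp_rot': array([-1.79999811e+02,  5.53535446e-04, -4.47920468e+00]), 'ft_force': array([ 0.08737232, -0.49766461, -0.59987668]), 'wrist_torque': array([-0.01900383,  0.0135104 , -0.03905079]), 'grip_force': 0.0, 'finger_gap': 0.26977258879072347}
```

The lever has not moved. The finger tips show up at z≈135, about 40 mm above what the reported TCP says, so they passed over the lever. I'll back out and check the tip height in free air, clear of the lever.

Request:
jog_arm(
  rows=[
    [[-20,0,0],[0,0,0]],
    [[-40,0,0],[0,0,0]],
    [[-54,0,0],[0,0,0]],
    [[-54,0,0],[0,0,0]],
  ],
)

```text
time: 5.05
tool_pos: [423.8, 128.4, 92.7]
tcp_rot: [-180.0, 0.0, -4.4]
ft_force: [1.1, -1.0, -0.4]
finger_gap: 0.4
grip_force: 0.0
```

```bash
cat > tip.py <<'E'
from bench import r
from h import *
p,d=r.snapshot("scene"); c=r.camera_params("scene"); K=[c[k] for k in("fx","fy","cx","cy")]; W=cloud(d,K,c["pose"])
s=r.sense(); t=s["tool_pos"]
m=(np.hypot(W[...,0]-t[0],W[...,1]-t[1])<32)&(W[...,2]>25)&(W[...,2]<250)
q=W[m]; b=p.max(-1)[m]; print(t,s["ft_force"])
for lo in range(30,220,10):
    k=(q[:,2]>=lo)&(q[:,2]<lo+10)
    if k.sum(): print(lo,k.sum(),q[k].min(0).round(),q[k].max(0).round(),int(np.median(b[k])))
E
python3 tip.py
```

```text
[424.93330658 128.31354004  93.00103151] [0.78053651 0.01702655 1.82082972]
120 4 [416. 122. 128.] [429. 126. 130.] 28
130 13 [412. 115. 131.] [434. 137. 140.] 38
140 22 [411. 114. 141.] [432. 130. 150.] 37
150 19 [412. 111. 150.] [432. 131. 159.] 18
160 5 [411. 112. 160.] [428. 134. 169.] 60
170 9 [408.  99. 172.] [422. 136. 179.] 46
180 8 [409.  97. 180.] [419. 123. 188.] 23
190 24 [406. 110. 190.] [438. 141. 200.] 23
200 17 [404. 104. 200.] [438. 135. 209.] 25
210 19 [404.  99. 211.] [438. 140. 220.] 15
```

In free air the tips show at z≈129 with TCP reported at 93, so the vertical offset is about +36 mm; x and y agree. I'll go down by 41 mm (tips ≈ 88) and press.

Request:
jog_arm(
  rows=[
    [[0,0,15],[0,0,0]],
    [[0,0,30],[0,0,0]],
    [[0,0,41],[0,0,0]],
    [[0,0,41],[0,0,0]],
  ],
)

```text
time: 5.5
tool_pos: [424.2, 127.9, 50.2]
tcp_rot: [180.0, 0.2, -4.5]
ft_force: [-1.2, 0.6, -0.3]
finger_gap: 0.2
grip_force: 0.0
```

```bash
python3 tip.py | head -6
```

```text
[424.75406186 128.01326762  51.22538492] [ 0.15129303  0.48499302 -1.05649888]
80 3 [413. 124.  85.] [433. 126.  88.] 79
90 20 [412. 113.  90.] [433. 138. 100.] 53
100 18 [411. 111. 102.] [434. 128. 110.] 33
110 12 [412. 112. 111.] [429. 133. 119.] 27
120 2 [412. 128. 121.] [412. 132. 130.] 36
```

Request:
jog_arm(
  rows=[
    [[8,0,0],[0,0,0]],
    [[16,0,0],[0,0,0]],
    [[22,0,0],[0,0,0]],
    [[26,0,0],[0,0,0]],
    [[30,0,0],[0,0,0]],
    [[34,0,0],[0,0,0]],
    [[38,0,0],[0,0,0]],
    [[38,0,0],[0,0,0]],
  ],
)

```text
time: 6.35
tool_pos: [463.0, 125.1, 51.6]
tcp_rot: [180.0, 0.0, -4.5]
ft_force: [-2.1, -0.8, -1.2]
finger_gap: -0.2
grip_force: 1.2
```

Request:
jog_arm(
  rows=[
    [[3,0,0],[0,0,0]],
    [[6,0,0],[0,0,0]],
    [[9,0,0],[0,0,0]],
    [[12,0,0],[0,0,0]],
    [[15,0,0],[0,0,0]],
    [[18,0,0],[0,0,0]],
    [[18,0,0],[0,0,0]],
    [[18,0,0],[0,0,0]],
  ],
)

```text
time: 7.15
tool_pos: [480.9, 123.6, 51.8]
tcp_rot: [180.0, 0.0, -4.5]
ft_force: [-5.0, -2.4, 0.6]
finger_gap: -0.3
grip_force: 2.2
```

Request:
jog_arm(
  rows=[
    [[1,0,0],[0,0,0]],
    [[2,0,0],[0,0,0]],
    [[2,0,0],[0,0,0]],
    [[2,0,0],[0,0,0]],
  ],
)

```text
time: 7.55
tool_pos: [482.8, 123.4, 51.7]
tcp_rot: [180.0, 0.0, -4.5]
ft_force: [-5.6, -2.5, 0.8]
finger_gap: -0.0
grip_force: 2.4
```

Request:
jog_arm(
  rows=[
    [[1,0,0],[0,0,0]],
    [[1.5,0,0],[0,0,0]],
    [[1.5,0,0],[0,0,0]],
  ],
)

```text
time: 7.85
tool_pos: [484.2, 123.2, 51.8]
tcp_rot: [180.0, 0.0, -4.5]
ft_force: [-5.9, -3.7, 0.8]
finger_gap: 0.2
grip_force: 2.6
```

Request:
jog_arm(
  rows=[
    [[0.5,0,0],[0,0,0]],
    [[1,0,0],[0,0,0]],
    [[1,0,0],[0,0,0]],
  ],
)

```text
time: 8.15
tool_pos: [485.1, 123.1, 51.7]
tcp_rot: [180.0, 0.1, -4.5]
ft_force: [-5.2, -2.1, 1.8]
finger_gap: 0.3
grip_force: 2.8
```

Request:
jog_arm(
  rows=[
    [[0.5,0,0],[0,0,0]],
    [[1,0,0],[0,0,0]],
    [[1,0,0],[0,0,0]],
  ],
)

```text
time: 8.45
tool_pos: [485.3, 123.1, 51.7]
tcp_rot: [179.9, 0.2, -4.5]
ft_force: [-10.5, -2.5, 3.6]
finger_gap: -0.1
grip_force: 4.9
```

Request:
jog_arm(
  rows=[
    [[0.5,0,0],[0,0,0]],
    [[1,0,0],[0,0,0]],
    [[1,0,0],[0,0,0]],
  ],
)

```text
time: 8.75
tool_pos: [485.5, 123.0, 51.6]
tcp_rot: [179.9, 0.2, -4.5]
ft_force: [-13.9, -3.3, 9.1]
finger_gap: 0.1
grip_force: 7.1
```

Force rises sharply at x≈485.4, just where the stop was computed. Hold for 2 s.

Request:
jog_arm(
  rows=[
    [[0,0,0],[0,0,0]],
    [[0,0,0],[0,0,0]],
    [[0,0,0],[0,0,0]],
    [[0,0,0],[0,0,0]],
    [[0,0,0],[0,0,0]],
    [[0,0,0],[0,0,0]],
    [[0,0,0],[0,0,0]],
    [[0,0,0],[0,0,0]],
    [[0,0,0],[0,0,0]],
    [[0,0,0],[0,0,0]],
  ],
)

```text
time: 9.75
tool_pos: [485.5, 123.0, 51.6]
tcp_rot: [179.9, 0.2, -4.5]
ft_force: [-14.5, -3.8, 8.1]
finger_gap: 0.2
grip_force: 7.1
```

Request:
jog_arm(
  rows=[
    [[0,0,0],[0,0,0]],
    [[0,0,0],[0,0,0]],
    [[0,0,0],[0,0,0]],
    [[0,0,0],[0,0,0]],
    [[0,0,0],[0,0,0]],
    [[0,0,0],[0,0,0]],
    [[0,0,0],[0,0,0]],
    [[0,0,0],[0,0,0]],
  ],
)

```text
time: 10.55
tool_pos: [485.5, 123.0, 51.6]
tcp_rot: [179.9, 0.2, -4.5]
ft_force: [-15.0, -2.8, 7.4]
finger_gap: 0.4
grip_force: 7.1
```

```bash
python3 - <<'E'
from h import *
from bench import r
out=[]
for n,(v0,v1,u0,u1) in dict(scene=(120,180,180,260),top=(210,270,150,230)).items():
    p,d=r.snapshot(n); out.append(cv2.resize(p[v0:v1,u0:u1],(400,300),interpolation=cv2.INTER_CUBIC))
cv2.imwrite("pics/hold1.png",np.hstack(out))
print(r.sense()["ft_force"])
E
```

```text
[-14.00872836  -4.18757641   8.31797668]
```

View pics/hold1.png

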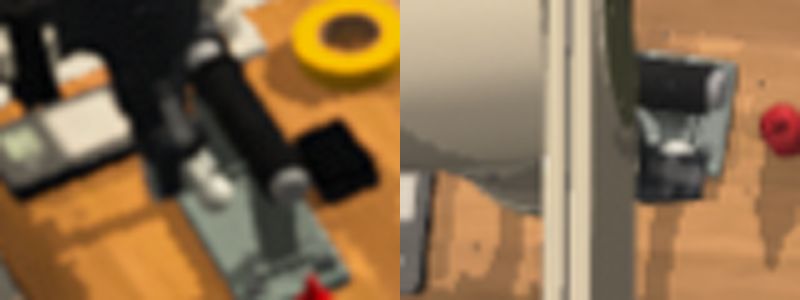

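The long lever is in, parallel to the bar, with its ball at (217,190) in the left crop and air to the bar. Now I release it and move over to the short one.

Request:
jog_arm(
  rows=[
    [[-6,0,0],[0,0,0]],
    [[-14,0,0],[0,0,0]],
    [[-24,0,0],[0,0,0]],
    [[-34,0,0],[0,0,0]],
    [[-46,0,0],[0,0,0]],
    [[-62,0,0],[0,0,0]],
    [[-62,0,0],[0,0,0]],
    [[-62,0,0],[0,0,0]],
    [[-62,0,0],[0,0,0]],
    [[-62,0,0],[0,0,0]],
  ],
)

```text
time: 11.65
tool_pos: [426.4, 128.1, 52.2]
tcp_rot: [-180.0, -0.0, -4.5]
ft_force: [0.4, 0.4, 0.6]
finger_gap: -0.2
grip_force: 0.0
```

Request:
jog_arm(
  rows=[
    [[0,0,-25],[0,0,0]],
    [[0,0,-60],[0,0,0]],
    [[0,0,-95],[0,0,0]],
    [[0,0,-125],[0,0,0]],
    [[0,0,-135],[0,0,0]],
    [[0,0,-135],[0,0,0]],
  ],
)

```text
time: 12.25
tool_pos: [427.0, 128.3, 188.4]
tcp_rot: [-180.0, -0.2, -4.5]
ft_force: [-1.0, -0.4, -0.6]
finger_gap: -0.3
grip_force: 0.0
```

Request:
jog_arm(
  rows=[
    [[4,41,0],[0,0,-0.01]],
    [[9,81,0],[0,0,-0.02]],
    [[13,122,0],[0,0,-0.03]],
    [[18,162,0],[0,0,-0.04]],
    [[22,203,0],[0,0,-0.05]],
    [[27,244,0],[0,0,-0.06]],
    [[31,284,0],[0,0,-0.07]],
    [[36,325,0],[0,0,-0.08]],
    [[40,365,0],[0,0,-0.1]],
    [[45,406,0],[0,0,-0.113]],
  ],
)

```text
time: 13.25
tool_pos: [437.5, -281.2, 184.1]
tcp_rot: [-179.9, 0.1, 2.0]
ft_force: [1.1, -0.3, 0.0]
finger_gap: -0.1
grip_force: 0.0
```

```bash
python3 - <<'E'
from h import *
from bench import r
p,d=r.snapshot("top"); cv2.imwrite("pics/t1.png",cv2.resize(p[195:285,140:400],(780,270),interpolation=cv2.INTER_CUBIC))
E
python3 tip.py | head -6
```

```text
[ 437.10435021 -283.72448474  183.74191562] [-0.22522578  0.52602065 -0.35846142]
```

View pics/t1.png

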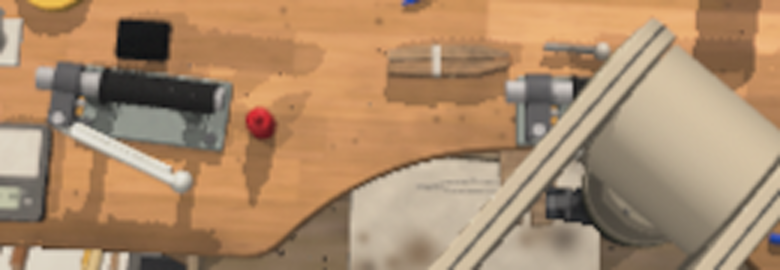

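The long lever is back out and the loose things are undisturbed. Now I go down beside the short lever.

Request:
jog_arm(
  rows=[
    [[0,-1,25],[0,0,0]],
    [[0,-3,60],[0,0,0]],
    [[0,-3,95],[0,0,0]],
    [[0,-3,125],[0,0,0]],
    [[0,-3,136],[0,0,0]],
    [[0,-3,136],[0,0,0]],
    [[0,-3,136],[0,0,0]],
  ],
)

```text
time: 14.05
tool_pos: [439.0, -277.2, 51.5]
tcp_rot: [180.0, -0.0, 2.0]
ft_force: [-1.2, -0.5, 0.1]
finger_gap: 0.4
grip_force: 0.0
```

```bash
python3 tip.py | head -9
```

```text
[ 439.64221746 -277.68137311   52.41562205] [-0.08545832 -0.02401874  0.19331964]
80 1 [ 431. -282.   87.] [ 431. -282.   87.] 70
90 8 [ 428. -286.   92.] [ 432. -271.   99.] 78
100 16 [ 427. -291.  100.] [ 436. -271.  110.] 58
110 12 [ 427. -292.  110.] [ 433. -277.  117.] 47
120 8 [ 427. -288.  121.] [ 433. -271.  128.] 75
130 24 [ 425. -306.  130.] [ 447. -251.  140.] 22
140 38 [ 426. -307.  141.] [ 447. -251.  150.] 22
150 24 [ 421. -308.  150.] [ 434. -264.  160.] 16
```

Request:
jog_arm(
  rows=[
    [[8,0,0],[0,0,0]],
    [[16,0,0],[0,0,0]],
    [[24,0,0],[0,0,0]],
    [[30,0,0],[0,0,0]],
    [[35,0,0],[0,0,0]],
    [[39,0,0],[0,0,0]],
    [[43,0,0],[0,0,0]],
    [[47,0,0],[0,0,0]],
    [[47,0,0],[0,0,0]],
  ],
)

```text
time: 15.0
tool_pos: [485.5, -275.4, 50.6]
tcp_rot: [-180.0, 0.0, 2.0]
ft_force: [-2.6, 0.0, -0.3]
finger_gap: 0.3
grip_force: 0.9
```

Request:
jog_arm(
  rows=[
    [[3,0,0],[0,0,0]],
    [[6,0,0],[0,0,0]],
    [[9,0,0],[0,0,0]],
    [[11,0,0],[0,0,0]],
    [[13,0,0],[0,0,0]],
    [[13,0,0],[0,0,0]],
  ],
)

```text
time: 15.6
tool_pos: [498.5, -275.4, 50.9]
tcp_rot: [180.0, 0.0, 2.0]
ft_force: [-5.3, -2.5, 0.4]
finger_gap: 0.4
grip_force: 2.2
```

Request:
jog_arm(
  rows=[
    [[1,0,0],[0,0,0]],
    [[2,0,0],[0,0,0]],
    [[3,0,0],[0,0,0]],
    [[3,0,0],[0,0,0]],
  ],
)

```text
time: 16.0
tool_pos: [501.4, -275.5, 50.9]
tcp_rot: [180.0, 0.0, 2.0]
ft_force: [-4.9, -3.5, 0.4]
finger_gap: 0.1
grip_force: 2.5
```

Request:
jog_arm(
  rows=[
    [[1,0,0],[0,0,0]],
    [[2,0,0],[0,0,0]],
    [[2,0,0],[0,0,0]],
  ],
)

```text
time: 16.3
tool_pos: [503.3, -275.6, 50.9]
tcp_rot: [179.9, 0.0, 2.0]
ft_force: [-5.7, -4.5, 0.5]
finger_gap: -0.1
grip_force: 2.7
```

Request:
jog_arm(
  rows=[
    [[0.5,0,0],[0,0,0]],
    [[1,0,0],[0,0,0]],
    [[1.5,0,0],[0,0,0]],
    [[1.5,0,0],[0,0,0]],
  ],
)

```text
time: 16.7
tool_pos: [504.7, -275.7, 50.9]
tcp_rot: [179.9, 0.1, 2.0]
ft_force: [-5.9, -4.8, 0.7]
finger_gap: 0.3
grip_force: 3.1
```

Request:
jog_arm(
  rows=[
    [[0.5,0,0],[0,0,0]],
    [[1,0,0],[0,0,0]],
    [[1,0,0],[0,0,0]],
  ],
)

```text
time: 17.0
tool_pos: [505.1, -275.7, 50.9]
tcp_rot: [179.9, 0.1, 2.0]
ft_force: [-9.5, -5.2, 1.9]
finger_gap: -0.2
grip_force: 4.8
```

Stop at x≈505, as computed. A little more, then hold.

Request:
jog_arm(
  rows=[
    [[1,0,0],[0,0,0]],
    [[1,0,0],[0,0,0]],
    [[1,0,0],[0,0,0]],
    [[1,0,0],[0,0,0]],
    [[1,0,0],[0,0,0]],
    [[1,0,0],[0,0,0]],
    [[1,0,0],[0,0,0]],
    [[1,0,0],[0,0,0]],
    [[1,0,0],[0,0,0]],
    [[1,0,0],[0,0,0]],
  ],
)

```text
time: 18.0
tool_pos: [505.1, -275.7, 50.9]
tcp_rot: [180.0, 0.2, 2.0]
ft_force: [-13.7, -4.5, 5.7]
finger_gap: -0.4
grip_force: 7.1
```

Request:
jog_arm(
  rows=[
    [[0,0,0],[0,0,0]],
    [[0,0,0],[0,0,0]],
    [[0,0,0],[0,0,0]],
    [[0,0,0],[0,0,0]],
    [[0,0,0],[0,0,0]],
    [[0,0,0],[0,0,0]],
    [[0,0,0],[0,0,0]],
    [[0,0,0],[0,0,0]],
    [[0,0,0],[0,0,0]],
    [[0,0,0],[0,0,0]],
  ],
)

```text
time: 19.0
tool_pos: [505.1, -275.7, 50.9]
tcp_rot: [180.0, 0.2, 2.0]
ft_force: [-13.6, -5.1, 5.2]
finger_gap: 0.3
grip_force: 7.1
```

```bash
python3 - <<'E'
from h import *
from bench import r
out=[]
for n,(v0,v1,u0,u1) in dict(scene=(200,290,270,390),top=(205,265,295,375)).items():
    p,d=r.snapshot(n); out.append(cv2.resize(p[v0:v1,u0:u1],(400,300),interpolation=cv2.INTER_CUBIC))
cv2.imwrite("pics/hold2.png",np.hstack(out))
print(r.sense()["ft_force"])
E
```

```text
[-12.60225129  -4.15006517   6.4876989 ]
```

View pics/hold2.png

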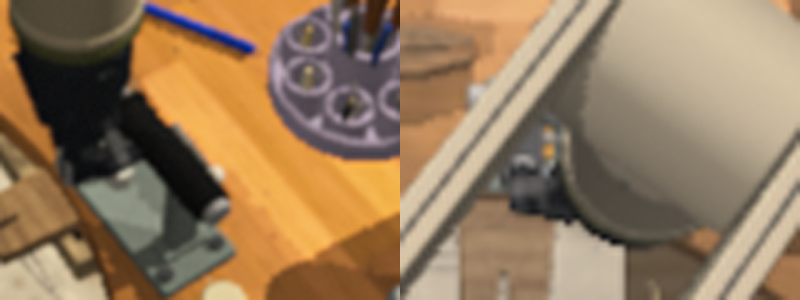

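The short lever is in: its tip is just visible at (125,175) in the left crop, close to the bar, and the stop force is steady at about 14 N. Now I release and back away.

Request:
jog_arm(
  rows=[
    [[-6,0,0],[0,0,0]],
    [[-14,0,0],[0,0,0]],
    [[-24,0,0],[0,0,0]],
    [[-34,0,0],[0,0,0]],
    [[-46,0,0],[0,0,0]],
    [[-66,0,0],[0,0,0]],
    [[-66,0,0],[0,0,0]],
    [[-66,0,0],[0,0,0]],
  ],
)

```text
time: 19.9
tool_pos: [441.1, -277.3, 51.2]
tcp_rot: [180.0, -0.1, 1.9]
ft_force: [0.6, -0.4, 0.1]
finger_gap: -0.0
grip_force: 0.0
```

Request:
jog_arm(
  rows=[
    [[0,0,-25],[0,0,0]],
    [[0,0,-60],[0,0,0]],
    [[0,0,-95],[0,0,0]],
    [[0,0,-125],[0,0,0]],
    [[0,0,-135],[0,0,0]],
    [[0,0,-135],[0,0,0]],
    [[0,0,-135],[0,0,0]],
    [[0,0,-135],[0,0,0]],
    [[0,0,-135],[0,0,0]],
    [[0,0,-135],[0,0,0]],
  ],
)

```text
time: 20.9
tool_pos: [440.6, -276.6, 184.7]
tcp_rot: [-179.9, 0.1, 2.0]
ft_force: [-0.4, -0.7, 0.2]
finger_gap: 0.1
grip_force: 0.0
```

```bash
python3 - <<'E'
from bench import r
s=r.sense(); print(s["time"],s["tool_pos"],s["ft_force"],abs(s["qd"]).max())
print(r.hand_in())
E
```

```text
20.9 [ 440.64296554 -276.62323751  184.66890991] [-0.37779291 -0.67907596  0.1582644 ] 0.4298076744094369
the job is handed in; nothing more can be done
None
```

Both levers, long then short, were pressed on the outer face to their stops, held about 2 s at roughly 14 N and released, and the job is handed in at 20.9 s; no verdict came back, and I did not photograph the short lever after letting it go.

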